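# Slide the top drawer front onto the sanding bed

## Robot

A 6-joint arm with a two-finger parallel gripper is mounted at the origin on the work surface. World frame = base frame: x ahead of the robot, y to its left, z up, the work surface at z = 0. Lengths are in m, angles in rad, forces in N, time in s.
With the tool pointing down it reaches from about 0.35 to 0.975 m from the base axis. Payload 4.9 kg.
Tool frame: the origin (TCP) lies on the centre line of the jaws, within the pads' length; the fingertips stand manip.tip_reach ahead of it and the grasp point (between the pads) is the TCP (manip.tip_reach is the distance from the TCP to the fingertips, in m); z points along the fingers, y is the line along which they close (so a half turn about z gives the same grasp; the last joint's range is limited). The gripper opens to 85 mm and grips with 20 to 120 N. Pads are 22 mm wide; open, the fingers measure 114 mm over their backs; the gripper's body (76 mm by 85 mm) begins 54 mm behind the grasp point. The pads swing forward as they close: fully open they stand 13 mm farther back than shut.
Start: joints at [1.117, 0.053, 1.613, -0, 1.476, -0.119], TCP at [0.205, 0.59, 0.25] pointing down, gripper open.
Joint ranges: [-3.01, 3.01], [-1.01, 2.22], [0.06, 2.58], [-1.02, 4.17], [0.09, 2.62], [-3.14, 3.14]. Speed limits (rad/s): [2.57, 2.57, 3.14, 3.14, 3.14, 3.14].

## Interface

Orientations are given as a unit quaternion [w, x, y, z].
In Python, from plant import manip gives the robot as it stands. The module is installed in compiled form; this text tells all that it offers.
- The arm moves only by the tool move_arm, never from a script. Its argument "rows" is a list of rows, each a list of 7 numbers: the shift along the tool's x, y, z in cm, then the turn, a rotation vector about the tool's x, y, z in degrees, then the opening, from -1 (shut) to 1 (fully open). In form: [[tx, ty, tz, ax, ay, az, jaw], ...]. A call has 1 to 20 rows; each row shifts and turns the commanded pose from where the row before left it, along the tool's axes as they then stand; what a row does not reach is not made up. A row lasts 1/12 s, in which the tool goes at most 41.7 mm and 7.16 degrees, less where a joint would pass 70% of its speed; a pose out of reach is approached as far as the arm can. A call is refused whole if a number of a shift passes 4.17 or a number of a turn 7.16, either way. A call with a gripper value outside its range is refused whole. The fingers move at their own pace and stop on an object; the grip force is fixed at half the most. Time passes only in rows, so rows that do not move let the fingers close. It gives the time, the measured TCP pose, the force, the opening and the grip force at its end, in the units of the state.
- manip.state(): the state, without advancing time (a new reading comes with each control period).
- manip.grab_frame(name): name is "scene" or "top" or "wrist"; returns a dict with "img" (480x640x3 uint8, blue, green, red), "mtx" (3x3 intrinsics, pixels), "R" (3x3) and "t" (3): a world point X has camera coordinates R X + t. Camera axes: x right, y down, z forward; pixel columns grow to the right and rows downward; lengths in m; the calibration is good to about 2 mm. A picture is of the moment at which its call begins. There is no depth.
- manip.job_done(): hands the job in; it is judged then, once.
The state is a dict: "time": time; "joint_pos": joint angles; "joint_vel": joint speeds; "joint_efforts": joint torques, N m; "tool_pos": TCP position; "tool_rot": TCP orientation; "contact_force": force on the tool from outside, world axes, zero at the start; "ft_torque": the same for the moment, N m; "gripper_width": opening from 0.0 (shut) to 1.0 (fully open); "grasp_force": force on a finger pad.
Only numpy, scipy, OpenCV 4.12 (cv2) and the standard library are available. Lean on these libraries where they do the work, as an engineer would, in place of code of your own. Each camera call takes 0.05 s, during which the arm holds its last target. There are 200 camera calls.

## Task

Slide the blue drawer front sideways off the top of the stack onto the grey sanding bed, between its two rails, without lifting it and without shifting the two fronts beneath it. Keep pushing it along until you feel it come up snugly against the padded stop bolt at the far end, press it there gently for a moment (a light push of about 8 N, never a shove), and leave it lying there flat, with the bench's other things undisturbed.

Things in the scene. Friction and masses are not known exactly. Their poses are not given: they have to be found in the camera images.
- top_front: blue-painted drawer front on top of the stack: a plain flat wooden board 110 x 150 x 16 mm (x, y, z), 0.12 to 0.24 kg, too wide to grip across; origin at the centre of its underside; its y axis (long side) points roughly along the slide, stack to bed. Starts up to 8 mm and 0.07 rad out of line with the jig. Slides with 0.5 to 2 N of friction, more where it rubs on a rail
- middle_front: white drawer front directly under the blue one, same 110 x 150 x 16 mm, loose; origin at the centre of its underside. The blue front slides off its top; it must stay put
- lower_front: bare wood drawer front at the bottom of the stack, same size, loose, lying on the baseboard; origin at the centre of its underside; it must stay put
- jig: fixed sanding jig: plywood baseboard 200 x 480 x 18 mm (x, y, z; y from -230 to +250 mm), origin on the table, below its centre line. Its +y axis is the direction of the slide. The stack lies on the baseboard around y = -115 mm; the raised grey bed and the stop are on the +y half. Nothing stands behind the stack (-y)
- bed (a point): centre of the grey bed's surface, at jig (0, 82.5, 48) mm, 2 mm lower than the blue front's underside in the stack; axes as the jig's. The bed is 138 mm wide and reaches jig y -30 to +195 mm, about 10 mm from the stack. Dark rails 12 mm wide line its sides, 118 mm apart, tops 12 mm above the bed
- mouth (a point): middle of the bed's mouth at bed height, jig (0, -30, 48) mm: here the rails' ends flare outwards (y -35 to 0 mm, to about 145 mm apart) and guide the board in
- stop: fixed red stop block at the far end of the bed, 70 x 26 x 46 mm (x, y, z), origin at the centre of its underside, at jig (0, 218, 28) mm; it carries the stop bolt. More than 18 N between board and stop would damage it
- stop_face (a point): centre of the red block's face towards the bed, jig (0, 205, 57.5) mm. From it the bolt sticks out to -y, ending in a stiff, fixed black rubber pad 40 mm wide, 14 mm high. The pad's face is 20 to 60 mm before this point: the bolt's setting differs each time and is not measured, so feel for it (or look)
- sanding_block: bystander: cork sanding block 60 x 100 x 34 mm lying on the table beyond the jig; origin under its centre
- screwdriver: bystander: screwdriver lying on the table beyond the jig
- glue: bystander: white glue bottle, 56 mm across, 160 mm tall; origin under its centre
- tin: bystander: green-banded tin, 86 mm across, 100 mm tall; origin under its centre
- mug: bystander: blue mug, 80 mm across, 90 mm tall; origin under its centre
- jar: bystander: amber glass jar, 70 mm across, 110 mm tall; origin under its centre
There are look-alikes about, which are no part of the job. Of the things like the top_front, leave any that is pink; of the rest the smaller one is meant.

How it is judged:
On the way, in this order (a step that is already met when the one before it is completed fails the run):
1. the blue front has been slid clear of the stack and lies flat on the bed, between the rails (z of top_front in the frame of jig between 0.044 and 0.0505 m and x of top_front in the frame of jig between -0.008 and 0.008 m and angle between the y axis of top_front and the y axis of jig, either way round below 0.06 rad and angle between top_front's own z axis and vertical below 0.03 rad and y of top_front in the frame of jig above 0.046 m), for 0.05 s.
2. the blue front is pressed up against the stop bolt's pad with at least 3 N, squarely between the rails, for 0.3 s (z of top_front in the frame of jig between 0.044 and 0.0505 m and x of top_front in the frame of jig between -0.008 and 0.008 m and angle between the y axis of top_front and the y axis of jig, either way round below 0.06 rad and angle between top_front's own z axis and vertical below 0.03 rad and contact force between top_front and stop above 3 N), for 0.3 s.
At the end, for the whole second after the job is handed in: blue front at rest flat on the bed (level to 0.03 rad), between the rails (8 mm, 0.06 rad off the centre line), centre at jig y 66 to 114 mm (any bolt setting), after being pressed on the stop; other fronts within 6 mm and bystanders within 20 mm of their starts (z of top_front in the frame of jig between 0.044 and 0.0505 m and x of top_front in the frame of jig between -0.008 and 0.008 m and angle between the y axis of top_front and the y axis of jig, either way round below 0.06 rad and angle between top_front's own z axis and vertical below 0.03 rad and y of top_front in the frame of jig between 0.066 and 0.114 m and linear speed of top_front below 0.01 m/s and distance of each of middle_front, lower_front from where it was at the start of the episode below 0.006 m and distance of each of sanding_block, screwdriver, glue, tin, mug, jar from where it was at the start of the episode below 0.02 m); the robot touches nothing.
It fails at once if the board was shoved against the stop with more than 18 N (contact force between top_front and stop above 18 N).
It fails at once if the robot pressed on the blue front with more than 30 N (contact force between top_front and the arm above 30 N).
It fails at once if the blue front was lifted (raised more than 8 mm above its place in the stack) or tipped by more than 0.2 rad (z of top_front in the frame of jig above 0.058 m or angle between top_front's own z axis and vertical above 0.2 rad).
It fails at once if a front beneath the blue one was shifted by more than 6 mm (distance of any of middle_front, lower_front from where it was at the start of the episode above 0.006 m).
It fails at once if a bystander was moved by more than 20 mm (distance of any of sanding_block, screwdriver, glue, tin, mug, jar from where it was at the start of the episode above 0.02 m).
It also fails if it takes over 58 s, if anything falls off the work surface, if the arm or the gripper's body presses on something with over 40 N, if the wrist force passes 120 N, or if a joint passes its speed limit or range.

## Working session

There is one attempt and no reset: what is moved stays moved. The work goes in short steps, Python scripts to look and compute and a tool call to move; the robot and the scene stay as the last step left them, time stands still between calls to the robot, and variables do not carry over. Pictures are saved under pics/ and viewed, at most 10 in all, crops included, and the job is handed in when it is done.

Besides the shell and the picture viewer there is one more tool, called in YAML: its name, and indented under it one key for each argument. move_arm: Moves the arm, as the interface text tells. Its arguments: {"type":"object","properties":{"rows":{"type":"array","items":{"type":"array","items":{"type":"number"}}}},"required":["rows"]}

```bash
mkdir -p pics
python3 - <<'E'
from plant import manip
import cv2,numpy as np,pickle
s=manip.state();print(s, manip.tip_reach)
for n in ("scene","top"):
    f=manip.grab_frame(n);pickle.dump(f,open(n+".pkl","wb"));cv2.imwrite(f"pics/{n}0.png",f["img"])
    print(n,f["mtx"],f["R"],f["t"],-f["R"].T@f["t"])
E
```

```text
{'time': 0.0, 'joint_pos': array([ 1.11701560e+00,  5.33484670e-02,  1.61430863e+00,  3.45517219e-06,
        1.47601010e+00, -1.19001854e-01]), 'joint_vel': array([ 0.00093333,  0.00142613, -0.0012136 ,  0.00047721, -0.00152679,
       -0.00082217]), 'joint_efforts': array([-2.90627404e-04, -3.93690956e+01, -3.70175529e+01, -1.74523120e-04,
        7.05780520e-03, -1.93313508e-05]), 'tool_pos': array([0.20508832, 0.58976527, 0.24905945]), 'tool_rot': array([-2.94671914e-04,  1.66608919e-01,  9.86022511e-01, -9.94540684e-04]), 'contact_force': array([-0.36373325,  0.46746746,  0.11498827]), 'ft_torque': array([-0.04670597,  0.00043506, -0.01458416]), 'grasp_force': 0.0, 'gripper_width': 1.000795118468889} 0.019
scene [[534.14624959   0.         313.99332235]
 [  0.         534.14624959 240.58478885]
 [  0.           0.           1.        ]] [[ 0.65781043  0.75302983  0.01521541]
 [ 0.45459805 -0.38084596 -0.8051689 ]
 [-0.60052148  0.5365654  -0.59285034]] [-0.32867263 -0.17876831  1.58678817] [ 1.25037238 -0.67199852  0.80179011]
top [[544.33916024   0.         315.29830155]
 [  0.         544.33916024 230.07283056]
 [  0.           0.           1.        ]] [[-0.10165945 -0.99481031 -0.00421922]
 [-0.97339521  0.10034471 -0.205992  ]
 [ 0.20534635 -0.01683406 -0.97854458]] [0.0470186 0.5495159 1.2501412] [0.2829641  0.01267854 1.33671315]
```

View pics/scene0.png

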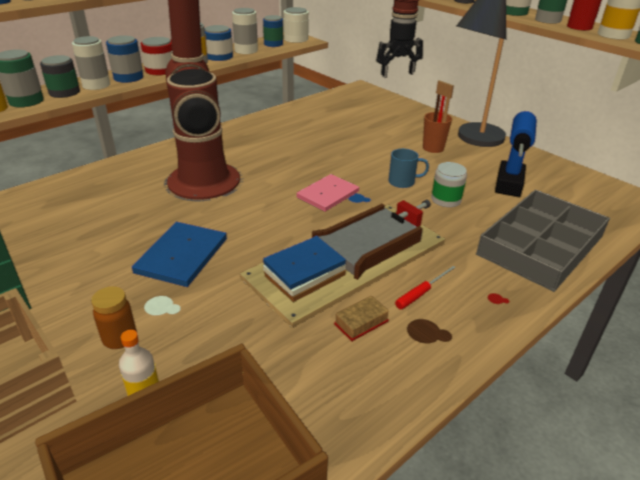

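View pics/top0.png

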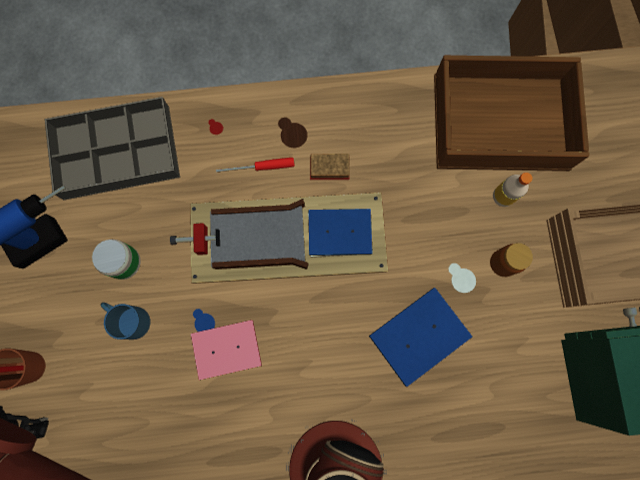

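The scene view shows the stack around (305,265), the bed at (365,240) and the stop at (408,213). The top view shows the blue front at (340,232), the grey bed at (257,237), the stop at (200,238) and the pad at about (218,238). The slide runs towards image left, which is world +y.

```bash
cat > h.py <<'E'
import cv2,numpy as np,pickle
def ray(f,p):
    d=f["R"].T@np.linalg.solve(f["mtx"],[p[0],p[1],1.]);return -f["R"].T@f["t"],d
def onz(f,p,z):
    o,d=ray(f,p);return o+d*(z-o[2])/d[2]
def proj(f,X):
    c=f["mtx"]@(f["R"]@np.asarray(X)+f["t"]);return c[:2]/c[2]
def tri(f,p,g,q):
    o,d=ray(f,p);O,D=ray(g,q);d/=np.linalg.norm(d);D/=np.linalg.norm(D)
    s=np.linalg.lstsq(np.c_[d,-D],O-o,rcond=None)[0];a=o+d*s[0];b=O+D*s[1]
    return (a+b)/2,np.linalg.norm(a-b)
E
python3 - <<'E'
from h import *
T=pickle.load(open("top.pkl","rb"));S=pickle.load(open("scene.pkl","rb"))
a=cv2.resize(T["img"][185:290,170:400],None,fx=3.4,fy=3.4,interpolation=cv2.INTER_CUBIC)[:,:780]
b=cv2.resize(S["img"][190:325,235:450],None,fx=3.6,fy=3.6,interpolation=cv2.INTER_CUBIC)
cv2.imwrite("pics/a.png",a);cv2.imwrite("pics/b.png",b)
for n,f,(cx,cy) in (("top",T,(340,232)),("scene",S,(305,255))):
    hsv=cv2.cvtColor(f["img"],cv2.COLOR_BGR2HSV)
    m=cv2.inRange(hsv,(100,120,50),(125,255,255))
    k,l=cv2.connectedComponents(m);m=(l==l[cy,cx]).astype(np.uint8)
    c=max(cv2.findContours(m,0,cv2.CHAIN_APPROX_NONE)[0],key=cv2.contourArea)
    print(n,cv2.contourArea(c),cv2.minAreaRect(c),cv2.approxPolyDP(cv2.convexHull(c),3,True).reshape(-1,2).tolist())
    print(hsv[cy,cx])
    if n=="top":
        g=np.array([onz(f,p[0],.066)[:2] for p in c],np.float32);print(cv2.minAreaRect(g))
hsv=cv2.cvtColor(T["img"],cv2.COLOR_BGR2HSV)
for p in((250,240),(250,207),(380,262),(420,262),(200,275),(218,238)):print(p,hsv[p[1],p[0]])
E
```

```text
top 2686.5 ((340.0, 231.5), (45.0, 62.0), 90.0) [[370, 210], [371, 253], [309, 253], [309, 210]]
[108 187 109]
((0.5405304431915283, -0.06732475757598877), (0.14756876230239868, 0.109479159116745), 84.30178833007812)
scene 2181.0 ((304.3082275390625, 260.6780700683594), (37.73883056640625, 73.65692138671875), 65.55604553222656) [[344, 259], [343, 263], [292, 287], [264, 261], [315, 236]]
[105 187 113]
(250, 240) [99 18 99]
(250, 207) [ 12 154  86]
(380, 262) [ 23  95 140]
(420, 262) [ 17 114 150]
(200, 275) [ 23  94 135]
(218, 238) [90 43 12]
```

View pics/a.png

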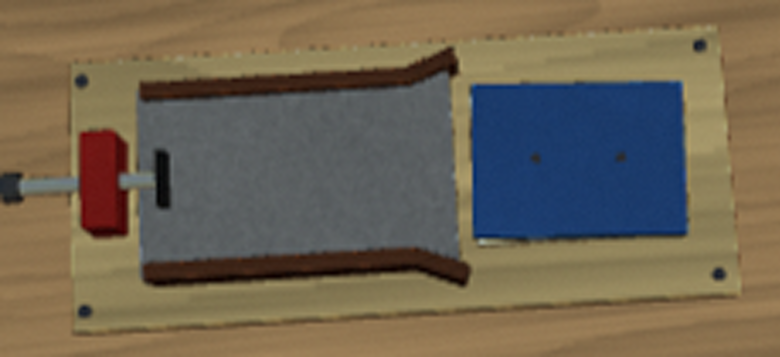

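View pics/b.png

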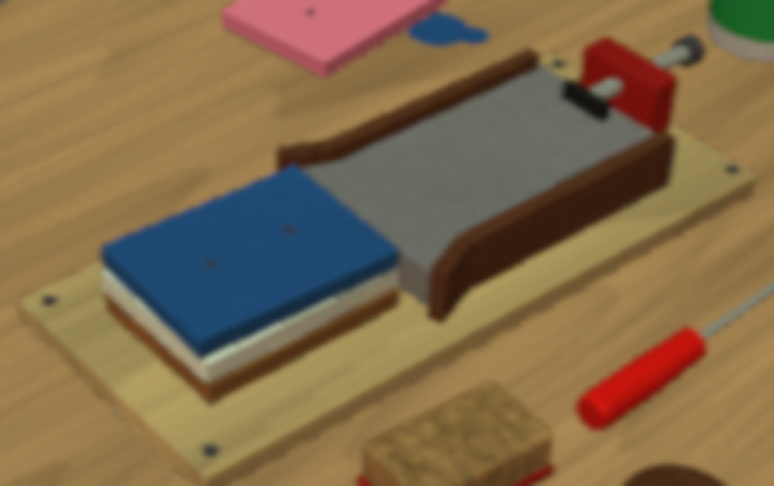

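The crops show the following (crop pixels):
- **Blue front corners:** top crop (471,86), (682,82), (687,234), (474,239); scene crop (398,250), (203,345), (103,247), (296,167).
- **Baseboard screws:** one is visible at each corner in both views.
- **Pad:** top crop about (162,178), scene crop (586,100).

I'll triangulate these, and get edges from masks.

```bash
cat > m.py <<'E'
from h import *
T=pickle.load(open("top.pkl","rb"));S=pickle.load(open("scene.pkl","rb"))
ta=lambda p:((p[0]+.5)/3.4-.5+170,(p[1]+.5)/3.4-.5+185)
sb=lambda p:((p[0]+.5)/3.6-.5+235,(p[1]+.5)/3.6-.5+190)
P={"b+y+x":((471,86),(398,248)),"b-y+x":((682,82),(201,343)),"b-y-x":((687,234),(103,247)),"b+y-x":((474,239),(296,167)),
"s+y+x":((81,81),(733,170)),"s-y+x":((699,46),(210,451)),"s-y-x":((719,274),(49,300)),"s+y-x":((84,311),(559,63)),"pad":((162,178),(586,100))}
W={}
for k,(p,q) in P.items():
    X,e=tri(T,ta(p),S,sb(q));W[k]=X;print(k,X.round(4),"gap",round(e,4))
sc=np.array([onz(T,ta(P["s"+k][0]),.018) for k in("+y+x","-y+x","-y-x","+y-x")])
print("screws z18\n",sc.round(4))
bo=np.array([onz(T,ta(P["b"+k][0]),.066) for k in("+y+x","-y+x","-y-x","+y-x")])
print("board z66\n",bo.round(4),[np.linalg.norm(bo[i]-bo[i-1]).round(4) for i in range(4)])
yj=(sc[0]+sc[3]-sc[1]-sc[2])[:2];yj/=np.linalg.norm(yj);c=sc.mean(0)[:2]
xj=np.array([yj[1],-yj[0]]);o=c-yj*.010
yb=(bo[0]+bo[3]-bo[1]-bo[2])[:2];yb/=np.linalg.norm(yb)
print("yj",yj,"angle",np.arctan2(yj[1],yj[0]),"origin",o)
print("board ang rel",np.arctan2(yj[0]*yb[1]-yj[1]*yb[0],yj@yb))
J=lambda X:np.array([xj@(X[:2]-o),yj@(X[:2]-o)])
print("board in jig",J(bo.mean(0)),"tri",J(np.mean([W[k] for k in W if k[0]=="b"],0)))
print("pad in jig",J(onz(T,ta((162,178)),.0575)),J(W["pad"]), "stop top",J(onz(T,ta((100,182)),.074)))
# colour-fit of the board, hull -> rect
from itertools import count
E
python3 m.py
```

```text
b+y+x [0.6005 0.0028 0.0661] gap 0.0001
b-y+x [ 0.589  -0.1456  0.0642] gap 0.0014
b-y-x [ 0.4805 -0.1355  0.0645] gap 0.0017
b+y-x [0.4925 0.0125 0.0634] gap 0.0022
s+y+x [0.6456 0.287  0.0184] gap 0.0003
s-y+x [ 0.6253 -0.1678  0.0185] gap 0.0005
s-y-x [ 0.4557 -0.1607  0.0198] gap 0.0
s+y-x [0.4755 0.294  0.02  ] gap 0.0003
pad [0.5582 0.2256 0.0585] gap 0.0007
screws z18
 [[ 0.6458  0.2872  0.018 ]
 [ 0.6255 -0.1677  0.018 ]
 [ 0.456  -0.1609  0.018 ]
 [ 0.4759  0.2946  0.018 ]]
board z66
 [[ 0.6006  0.0028  0.066 ]
 [ 0.5882 -0.1459  0.066 ]
 [ 0.4797 -0.136   0.066 ]
 [ 0.4914  0.0116  0.066 ]] [np.float64(0.1095), np.float64(0.1492), np.float64(0.1089), np.float64(0.1481)]
yj [0.04414529 0.99902512] angle 1.5266366810321081 origin [0.55035989 0.05330254]
board ang rel -0.03691692396714902
board in jig [-0.00507364 -0.12052427] tri [-0.00443228 -0.12007195]
pad in jig [0.00061926 0.17296984] [0.00017984 0.17252352] stop top [-0.00312465  0.21321415]
```

The measurements agree with the text. The screws triangulate to z≈18–20 mm, the board top to 64–66 mm, and the board measures 149x109 mm. It sits at jig (-5,-120.5) mm and is turned -0.037 rad. The pad is near jig y 170 mm.

I'll push with two spread fingers, moving first to a point above and behind the stack.

move_arm:
  rows:
    - [-1.88,-2.06,0,0,0,0,0]
    - [-1.88,-2.06,0,0,0,0,0]
    - [-1.88,-2.06,0,0,0,0,0]
    - [-1.88,-2.06,0,0,0,0,0]
    - [-1.88,-2.06,0,0,0,0,0]
    - [-1.88,-2.06,0,0,0,0,0]
    - [-1.88,-2.06,0,0,0,0,0]
    - [-1.88,-2.06,0,0,0,0,0]
    - [-1.88,-2.06,0,0,0,0,0]
    - [-1.88,-2.06,0,0,0,0,0]
    - [-1.88,-2.06,0,0,0,0,0]
    - [-1.88,-2.06,0,0,0,0,0]
    - [-1.88,-2.06,0,0,0,0,0]
    - [-1.88,-2.06,0,0,0,0,0]
    - [-1.88,-2.06,0,0,0,0,0]
    - [-1.88,-2.06,0,0,0,0,0]
    - [-1.88,-2.06,0,0,0,0,0]
    - [-1.88,-2.06,0,0,0,0,0]
    - [-1.88,-2.06,0,0,0,0,0]
    - [-1.88,-2.06,0,0,0,0,0]

```text
time: 1.77
tool_pos: [0.4251, 0.0762, 0.2499]
tool_rot: [-0.0, 0.167, 0.986, -0.0]
contact_force: [-0.1, 0.4, -0.6]
gripper_width: 0.501
grasp_force: 0.0
```

move_arm:
  rows:
    - [-1.88,-2.06,0,0,0,0,0]
    - [-1.88,-2.06,0,0,0,0,0]
    - [-1.88,-2.06,0,0,0,0,0]
    - [-1.88,-2.06,0,0,0,0,0]
    - [-1.88,-2.06,0,0,0,0,0]
    - [-1.88,-2.06,0,0,0,0,0]
    - [-1.88,-2.06,0,0,0,0,0]
    - [-1.88,-2.06,0,0,0,0,0]
    - [-1.88,-2.06,0,0,0,0,0]
    - [-1.88,-2.06,0,0,0,0,0]
    - [0,0,0,0,0,0,0]

```text
time: 2.68
tool_pos: [0.5356, -0.1824, 0.2495]
tool_rot: [-0.0, 0.168, 0.986, -0.001]
contact_force: [-0.8, 0.1, -1.1]
gripper_width: 0.498
grasp_force: 0.0
```

move_arm:
  rows:
    - [0,0,0,0,0,6.1,0]
    - [0,0,0,0,0,6.1,0]
    - [0,0,0,0,0,6.1,0]
    - [0,0,0,0,0,6.1,0]
    - [0,0,0,0,0,6.1,0]
    - [0,0,0,0,0,6.1,0]
    - [0,0,0,0,0,6.1,0]
    - [0,0,0,0,0,6.1,0]
    - [0,0,0,0,0,6.1,0]
    - [0,0,0,0,0,6.1,0]
    - [0,0,0,0,0,6.1,0]
    - [0,0,0,0,0,6.1,0]
    - [0,0,0,0,0,0,0]
    - [0,0,0,0,0,0,0]

```text
time: 3.85
tool_pos: [0.5347, -0.1782, 0.2499]
tool_rot: [-0.0, 0.721, 0.693, -0.0]
contact_force: [-0.9, -0.0, 0.4]
gripper_width: 0.5
grasp_force: 0.0
```

move_arm:
  rows:
    - [0,0,1.7,0,0,0,0]
    - [0,0,1.7,0,0,0,0]
    - [0,0,1.7,0,0,0,0]
    - [0,0,1.7,0,0,0,0]
    - [0,0,1.7,0,0,0,0]
    - [0,0,1.7,0,0,0,0]
    - [0,0,1.7,0,0,0,0]
    - [0,0,1.7,0,0,0,0]
    - [0,0,1.7,0,0,0,0]
    - [0,0,1.7,0,0,0.2,0]
    - [0,0,0,0,0,0,0]
    - [0,0,0,0,0,0,0]

```text
time: 4.85
tool_pos: [0.5341, -0.1781, 0.0793]
tool_rot: [-0.001, 0.722, 0.692, -0.0]
contact_force: [0.1, -0.3, -0.1]
gripper_width: 0.502
grasp_force: 0.0
```

Run:
```python
from plant import manip
from h import *
s=manip.state();print(s["tool_pos"],s["tool_rot"],s["contact_force"],manip.tip_reach)
f=manip.grab_frame("scene");pickle.dump(f,open("s1.pkl","wb"))
u=np.r_[0.0441,0.999,0]
X=s["tool_pos"];d=np.r_[0,0,manip.tip_reach]
print(proj(f,X),proj(f,X-d),proj(f,X-d*0.5))
cv2.imwrite("pics/s1.png",cv2.resize(f["img"][190:320,190:350],None,fx=4.5,fy=4.5,interpolation=cv2.INTER_CUBIC))
```

```text
[ 0.53409711 -0.178119    0.07927406] [-1.33601754e-03  7.22258434e-01  6.91621825e-01 -4.68809793e-04] [ 0.06113789 -0.32260478 -0.14606632] 0.019
[261.57113435 272.93271956] [261.95542663 279.81277298] [261.76423893 276.38990531]
```

View pics/s1.png

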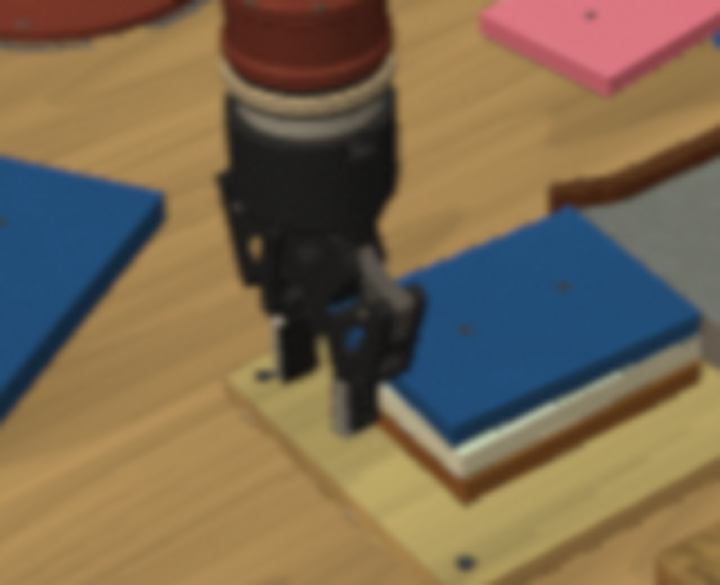

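The fingertips sit at about z 0.060, level with the board and behind it: mid-tip at crop (322,407), i.e. pixel (261.5,280.4), against a predicted 279.8. I'll lower 4 mm and make contact.

move_arm:
  rows:
    - [0,0,0.2,0,0,0,0]
    - [0,0,0.2,0,0,0,0]
    - [0.2,0,0,0,0,0,0]
    - [0.2,0,0,0,0,0,0]
    - [0.2,0,0,0,0,0,0]
    - [0.2,0,0,0,0,0,0]
    - [0.2,0,0,0,0,0,0]
    - [0.2,0,0,0,0,0,0]
    - [0.2,0,0,0,0,0,0]
    - [0.2,0,0,0,0,0,0]
    - [0.2,0,0,0,0,0,0]
    - [0.2,0,0,0,0,0,0]

```text
time: 5.9
tool_pos: [0.5359, -0.1585, 0.0763]
tool_rot: [-0.0, 0.723, 0.691, -0.0]
contact_force: [-1.0, -0.2, -0.2]
gripper_width: 0.501
grasp_force: 0.0
```

move_arm:
  rows:
    - [0.2,0,0,0,0,0,0]
    - [0.2,0,0,0,0,0,0]
    - [0.2,0,0,0,0,0,0]
    - [0.2,0,0,0,0,0,0]
    - [0.2,0,0,0,0,0,0]
    - [0.2,0,0,0,0,0,0]
    - [0.2,0,0,0,0,0,0]
    - [0.2,0,0,0,0,0,0]
    - [0.2,0,0,0,0,0,0]
    - [0.2,0,0,0,0,0,0]

```text
time: 6.73
tool_pos: [0.5368, -0.1386, 0.0763]
tool_rot: [0.0, 0.723, 0.691, -0.0]
contact_force: [-0.3, -1.2, 0.1]
gripper_width: 0.497
grasp_force: 0.6
```

```bash
cat > look.py <<'E'
from plant import manip
from h import *
import sys
f=manip.grab_frame("top");s=manip.state()
zt=float(sys.argv[1]);n=sys.argv[2]
o=np.array([.55036,.0533]);yj=np.array([.04415,.99903]);xj=np.array([yj[1],-yj[0]])
hsv=cv2.cvtColor(f["img"],cv2.COLOR_BGR2HSV)
m=cv2.inRange(hsv,(100,120,50),(125,255,255));m[:, :200]=0;m[:195]=0;m[285:]=0;m[:,380:]=0
c=max(cv2.findContours(m,0,cv2.CHAIN_APPROX_NONE)[0],key=cv2.contourArea).reshape(-1,2)
g=np.array([onz(f,p,zt)[:2]-o for p in c]);g=np.c_[g@xj,g@yj]
fy,fx=g[:,1].max(),g[:,0]
# front edge and side edges by line fits
fe=g[(g[:,1]>fy-.008)&(abs(fx-np.median(fx))<.045)]
print("front y",fe[:,1].mean().round(4),"slope",np.polyfit(fe[:,0],fe[:,1],1)[0].round(4))
yr=(g[:,1]>fy-.09)&(g[:,1]<fy-.012);mid=(fx.min()+fx.max())/2
for k,q in(("x-",g[yr&(fx<mid)]),("x+",g[yr&(fx>mid)])):
    p=np.polyfit(q[:,1]-(fy-.075),q[:,0],1);print(k,p.round(4))
t=s["tool_pos"][:2]-o;print("tool jig",(t@xj).round(4),(t@yj).round(4),s["tool_pos"][2].round(4),s["contact_force"].round(2),s["time"])
cv2.imwrite(f"pics/{n}.png",cv2.resize(f["img"][170:300,170:400],None,fx=3.4,fy=3.4,interpolation=cv2.INTER_CUBIC))
E
python3 look.py .066 t1
```

```text
front y -0.0331 slope -0.0061
x- [-0.396  -0.0453]
x+ [-0.0069  0.0456]
tool jig -0.0051 -0.192 0.0763 [ 0.51 -0.52 -0.09] 6.7833
```

View pics/t1.png

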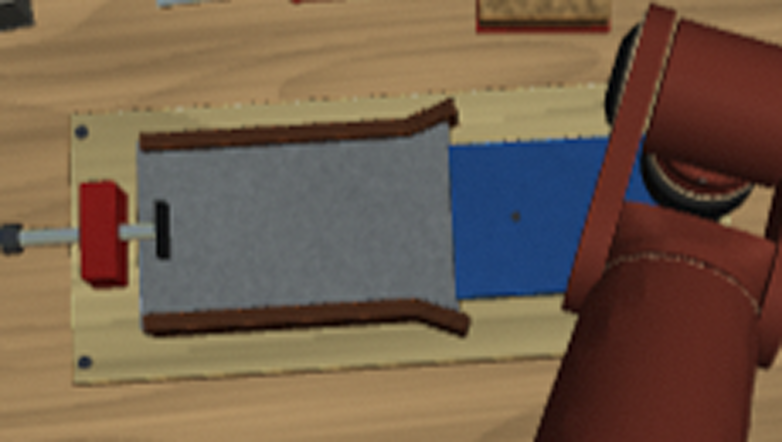

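The board has turned square to within 0.006 rad but sits about 6–8 mm towards -x. Its front edge is at crop x≈453, in the mouth. I'll drift +x while pushing to centre it.

move_arm:
  rows:
    - [0.2,0.05,0,0,0,0,0]
    - [0.2,0.05,0,0,0,0,0]
    - [0.2,0.05,0,0,0,0,0]
    - [0.2,0.05,0,0,0,0,0]
    - [0.2,0.05,0,0,0,0,0]
    - [0.2,0.05,0,0,0,0,0]
    - [0.2,0.05,0,0,0,0,0]
    - [0.2,0.05,0,0,0,0,0]
    - [0.2,0.05,0,0,0,0,0]
    - [0.2,0.05,0,0,0,0,0]
    - [0.2,0.05,0,0,0,0,0]
    - [0.2,0.05,0,0,0,0,0]

```text
time: 7.78
tool_pos: [0.5439, -0.1149, 0.0763]
tool_rot: [-0.0, 0.723, 0.691, -0.0]
contact_force: [0.2, -1.1, -0.4]
gripper_width: 0.496
grasp_force: 0.7
```

```bash
python3 look.py .066 t2
```

```text
front y -0.0088 slope 0.0023
x- [-0.5324 -0.035 ]
x+ [0.1993 0.0443]
tool jig 0.0011 -0.168 0.0763 [-0.27 -0.88 -0.66] 7.8333
```

```bash
sed -i 's/fy-.09)/fy-.045)/' look.py; python3 look.py .066 t3
```

```text
front y -0.0083 slope -0.0096
x- [-0.0307 -0.0536]
x+ [-0.0097  0.0527]
tool jig 0.001 -0.168 0.0763 [-0.16 -0.77  0.19] 7.8833
```

View pics/t3.png

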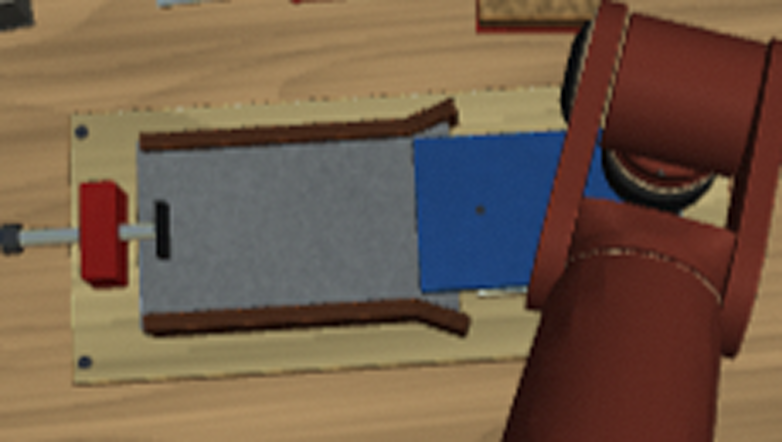

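The board is centred (edges at -53.6 and +52.7 mm) with its front past the flare, so I'll push straight on.

move_arm:
  rows:
    - [0.3,0,0,0,0,0,0]
    - [0.3,0,0,0,0,0,0]
    - [0.3,0,0,0,0,0,0]
    - [0.3,0,0,0,0,0,0]
    - [0.3,0,0,0,0,0,0]
    - [0.3,0,0,0,0,0,0]
    - [0.3,0,0,0,0,0,0]
    - [0.3,0,0,0,0,0,0]
    - [0.3,0,0,0,0,0,0]
    - [0.3,0,0,0,0,0,0]
    - [0.3,0,0,0,0,0,0]
    - [0.3,0,0,0,0,0,0]
    - [0.3,0,0,0,0,0,0]
    - [0.3,0,0,0,0,0,0]
    - [0.3,0,0,0,0,0,0]
    - [0.3,0,0,0,0,0,0]

```text
time: 9.22
tool_pos: [0.5461, -0.0669, 0.0765]
tool_rot: [0.0, 0.723, 0.691, 0.0]
contact_force: [1.1, -2.7, 0.1]
gripper_width: 0.501
grasp_force: 0.9
```

```bash
python3 look.py .065 t4
```

```text
front y 0.0394 slope -0.0041
x- [-0.0483 -0.0526]
x+ [-0.0274  0.0555]
tool jig 0.0011 -0.1198 0.0764 [ 1.36 -0.17  0.58] 9.2667
```

move_arm:
  rows:
    - [0.3,0,0,0,0,0,0]
    - [0.3,0,0,0,0,0,0]
    - [0.3,0,0,0,0,0,0]
    - [0.3,0,0,0,0,0,0]
    - [0.3,0,0,0,0,0,0]
    - [0.3,0,0,0,0,0,0]
    - [0.3,0,0,0,0,0,0]
    - [0.3,0,0,0,0,0,0]
    - [0.3,0,0,0,0,0,0]
    - [0.3,0,0,0,0,0,0]
    - [0.3,0,0,0,0,0,0]
    - [0.3,0,0,0,0,0,0]
    - [0.3,0,0,0,0,0,0]
    - [0.3,0,0,0,0,0,0]
    - [0.3,0,0,0,0,0,0]
    - [0.3,0,0,0,0,0,0]

```text
time: 10.6
tool_pos: [0.5482, -0.0189, 0.0763]
tool_rot: [-0.0, 0.723, 0.691, -0.0]
contact_force: [-0.1, -1.7, -0.9]
gripper_width: 0.503
grasp_force: 0.5
```

move_arm:
  rows:
    - [0.2,0,0,0,0,0,0]
    - [0.2,0,0,0,0,0,0]
    - [0.2,0,0,0,0,0,0]
    - [0.2,0,0,0,0,0,0]
    - [0.2,0,0,0,0,0,0]
    - [0.2,0,0,0,0,0,0]
    - [0.2,0,0,0,0,0,0]
    - [0.2,0,0,0,0,0,0]
    - [0.2,0,0,0,0,0,0]
    - [0.2,0,0,0,0,0,0]
    - [0.2,0,0,0,0,0,0]
    - [0.2,0,0,0,0,0,0]
    - [0.2,0,0,0,0,0,0]
    - [0.2,0,0,0,0,0,0]
    - [0.2,0,0,0,0,0,0]

```text
time: 11.85
tool_pos: [0.5496, 0.011, 0.0763]
tool_rot: [0.0, 0.723, 0.691, 0.0]
contact_force: [-0.4, -1.3, -0.2]
gripper_width: 0.501
grasp_force: 0.6
```

```bash
python3 look.py .064 t5
```

```text
front y 0.1171 slope -0.0024
x- [-0.0483 -0.0526]
x+ [0.0188 0.0529]
tool jig 0.0011 -0.042 0.0763 [-0.44 -0.61  0.14] 11.9
```

View pics/t5.png

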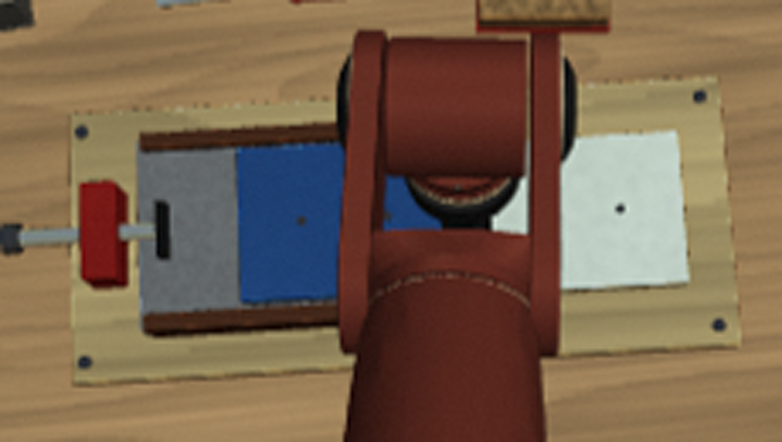

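The blue front is square between the rails with its front at y≈117 mm. The pad face is at crop x≈170, roughly 48 mm ahead, and the white front is in place.

move_arm:
  rows:
    - [0.2,0,0,0,0,0,0]
    - [0.2,0,0,0,0,0,0]
    - [0.2,0,0,0,0,0,0]
    - [0.2,0,0,0,0,0,0]
    - [0.2,0,0,0,0,0,0]
    - [0.2,0,0,0,0,0,0]
    - [0.2,0,0,0,0,0,0]
    - [0.2,0,0,0,0,0,0]
    - [0.2,0,0,0,0,0,0]
    - [0.2,0,0,0,0,0,0]
    - [0.2,0,0,0,0,0,0]
    - [0.2,0,0,0,0,0,0]
    - [0.2,0,0,0,0,0,0]
    - [0.2,0,0,0,0,0,0]
    - [0.2,0,0,0,0,0,0]
    - [0.2,0,0,0,0,0,0]
    - [0.2,0,0,0,0,0,0]
    - [0.2,0,0,0,0,0,0]

```text
time: 13.4
tool_pos: [0.5512, 0.047, 0.0763]
tool_rot: [0.0, 0.723, 0.691, 0.0]
contact_force: [-0.4, -1.3, 0.0]
gripper_width: 0.498
grasp_force: 0.8
```

```bash
python3 look.py .064 t6
python3 - <<'E'
from h import *
a=cv2.imread("pics/t6.png");cv2.imwrite("pics/t6c.png",cv2.resize(a[90:330,60:400],None,fx=2,fy=2))
E
```

```text
front y 0.1533 slope -0.0117
x- [-0.0151 -0.054 ]
x+ [-0.06    0.0572]
tool jig 0.0011 -0.006 0.0763 [ 0.48 -0.18  0.09] 13.45
```

View pics/t6c.png

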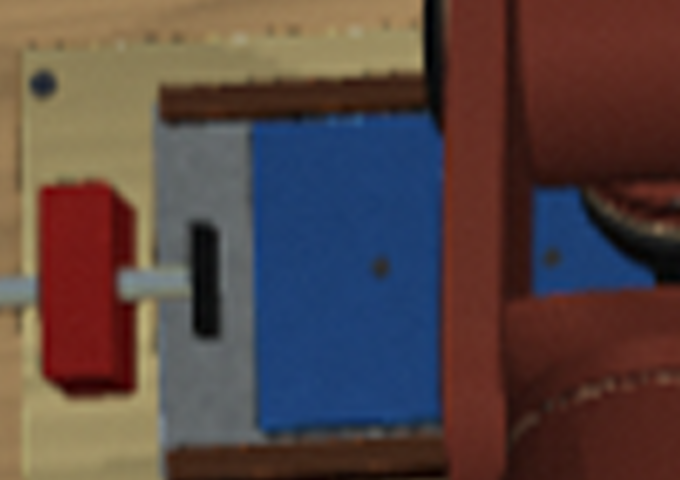

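The gap from the pad (crop x≈218) to the board's edge (x≈255) is about 13 mm. I'll go 9 mm, then creep.

move_arm:
  rows:
    - [0.1,0,0,0,0,0,0]
    - [0.1,0,0,0,0,0,0]
    - [0.1,0,0,0,0,0,0]
    - [0.1,0,0,0,0,0,0]
    - [0.1,0,0,0,0,0,0]
    - [0.1,0,0,0,0,0,0]
    - [0.1,0,0,0,0,0,0]
    - [0.1,0,0,0,0,0,0]
    - [0.1,0,0,0,0,0,0]

```text
time: 14.2
tool_pos: [0.5516, 0.0558, 0.0763]
tool_rot: [0.0, 0.723, 0.691, 0.0]
contact_force: [-0.6, -1.8, 1.0]
gripper_width: 0.496
grasp_force: 0.8
```

move_arm:
  rows:
    - [0.03,0,0,0,0,0,0]
    - [0.03,0,0,0,0,0,0]
    - [0.03,0,0,0,0,0,0]
    - [0.03,0,0,0,0,0,0]
    - [0.03,0,0,0,0,0,0]

```text
time: 14.62
tool_pos: [0.5516, 0.0572, 0.0763]
tool_rot: [0.0, 0.723, 0.691, -0.0]
contact_force: [-0.2, -1.9, 0.2]
gripper_width: 0.498
grasp_force: 0.8
```

move_arm:
  rows:
    - [0.03,0,0,0,0,0,0]
    - [0.03,0,0,0,0,0,0]
    - [0.03,0,0,0,0,0,0]
    - [0.03,0,0,0,0,0,0]

```text
time: 14.95
tool_pos: [0.5517, 0.0585, 0.0763]
tool_rot: [0.0, 0.723, 0.691, 0.0]
contact_force: [-0.2, -2.6, 1.0]
gripper_width: 0.497
grasp_force: 0.8
```

move_arm:
  rows:
    - [0.03,0,0,0,0,0,0]
    - [0.03,0,0,0,0,0,0]
    - [0.03,0,0,0,0,0,0]

```text
time: 15.2
tool_pos: [0.5517, 0.0594, 0.0763]
tool_rot: [0.0, 0.723, 0.691, 0.0]
contact_force: [0.4, -2.1, 0.3]
gripper_width: 0.501
grasp_force: 0.9
```

move_arm:
  rows:
    - [0.03,0,0,0,0,0,0]
    - [0.03,0,0,0,0,0,0]
    - [0.03,0,0,0,0,0,0]

```text
time: 15.45
tool_pos: [0.5518, 0.0603, 0.0763]
tool_rot: [0.0, 0.723, 0.691, -0.0]
contact_force: [-0.1, -2.4, 0.8]
gripper_width: 0.499
grasp_force: 0.9
```

move_arm:
  rows:
    - [0.03,0,0,0,0,0,0]
    - [0.03,0,0,0,0,0,0]
    - [0.03,0,0,0,0,0,0]

```text
time: 15.7
tool_pos: [0.5518, 0.0607, 0.0763]
tool_rot: [0.0, 0.723, 0.691, -0.0]
contact_force: [0.2, -3.9, 1.6]
gripper_width: 0.501
grasp_force: 2.4
```

Contact: the tool advanced only 0.4 mm of the 0.9 mm commanded, and the force is rising. I'll go on in small steps.

move_arm:
  rows:
    - [0.02,0,0,0,0,0,0]
    - [0,0,0,0,0,0,0]

```text
time: 15.87
tool_pos: [0.5518, 0.0607, 0.0763]
tool_rot: [0.001, 0.723, 0.691, -0.001]
contact_force: [-1.3, -5.3, 0.5]
gripper_width: 0.499
grasp_force: 2.6
```

move_arm:
  rows:
    - [0.03,0,0,0,0,0,0]
    - [0,0,0,0,0,0,0]

```text
time: 16.03
tool_pos: [0.5518, 0.0608, 0.0763]
tool_rot: [0.001, 0.723, 0.691, -0.001]
contact_force: [0.6, -7.0, 0.7]
gripper_width: 0.5
grasp_force: 3.0
```

move_arm:
  rows:
    - [0.03,0,0,0,0,0,0]
    - [0,0,0,0,0,0,0]
    - [0,0,0,0,0,0,0]
    - [0,0,0,0,0,0,0]
    - [0,0,0,0,0,0,0]
    - [0,0,0,0,0,0,0]
    - [0,0,0,0,0,0,0]
    - [0,0,0,0,0,0,0]
    - [0,0,0,0,0,0,0]
    - [0,0,0,0,0,0,0]

```text
time: 16.87
tool_pos: [0.5518, 0.0608, 0.0763]
tool_rot: [0.001, 0.723, 0.691, -0.001]
contact_force: [0.2, -7.7, 0.9]
gripper_width: 0.498
grasp_force: 3.5
```

```bash
python3 look.py .064 t7
python3 - <<'E'
from h import *
a=cv2.imread("pics/t7.png");cv2.imwrite("pics/t7c.png",cv2.resize(a[90:330,60:400],None,fx=2,fy=2))
E
```

```text
front y 0.1671 slope 0.0118
x- [-0.0306 -0.0536]
x+ [0.0043 0.054 ]
tool jig 0.0011 0.0076 0.0763 [-0.63 -5.62  1.27] 16.9167
```

View pics/t7c.png

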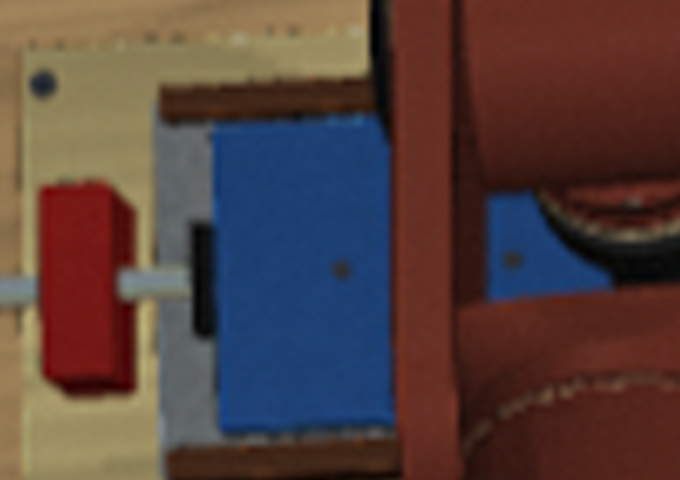

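The board's edge at crop x≈215 lies squarely on the pad. I'll press slightly more, hold, then back off, and lift only after retreating.

move_arm:
  rows:
    - [0.02,0,0,0,0,0,0]
    - [0,0,0,0,0,0,0]
    - [0,0,0,0,0,0,0]
    - [0,0,0,0,0,0,0]
    - [0,0,0,0,0,0,0]
    - [0,0,0,0,0,0,0]
    - [0,0,0,0,0,0,0]
    - [0,0,0,0,0,0,0]

```text
time: 17.58
tool_pos: [0.5518, 0.0608, 0.0763]
tool_rot: [0.001, 0.723, 0.691, -0.001]
contact_force: [-1.0, -7.6, 1.1]
gripper_width: 0.5
grasp_force: 3.8
```

move_arm:
  rows:
    - [-0.1,0,0,0,0,0,0]
    - [-0.2,0,0,0,0,0,0]
    - [-0.5,0,0,0,0,0,0]
    - [-0.5,0,0,0,0,0,0]
    - [-0.7,0,0,0,0,0,0]
    - [0,0,-0.5,0,0,0,0]
    - [0,0,-1.5,0,0,0,0]
    - [0,0,-2,0,0,0,0]
    - [0,0,-2,0,0,0,0]
    - [0,0,-2,0,0,0,0]
    - [0,0,-2,0,0,0,0]
    - [-3,0,-2,0,0,0,0]
    - [-3,0,0,0,0,0,0]
    - [-3,0,0,0,0,0,0]
    - [-3,0,0,0,0,0,0]
    - [-3,0,0,0,0,0,0]
    - [-3,0,0,0,0,0,0]
    - [-2,0,0,0,0,0,0]
    - [0,0,0,0,0,0,0]
    - [0,0,0,0,0,0,0]

```text
time: 19.25
tool_pos: [0.5418, -0.1583, 0.1966]
tool_rot: [-0.0, 0.724, 0.69, 0.0]
contact_force: [0.2, -0.0, 0.7]
gripper_width: 0.502
grasp_force: 0.0
```

```bash
python3 look.py .064 t8
```

```text
front y 0.1672 slope 0.0099
x- [-0.0151 -0.0545]
x+ [0.0043 0.054 ]
tool jig 0.0008 -0.2109 0.1965 [-1.03  0.63  0.1 ] 19.3
```

View pics/t8.png

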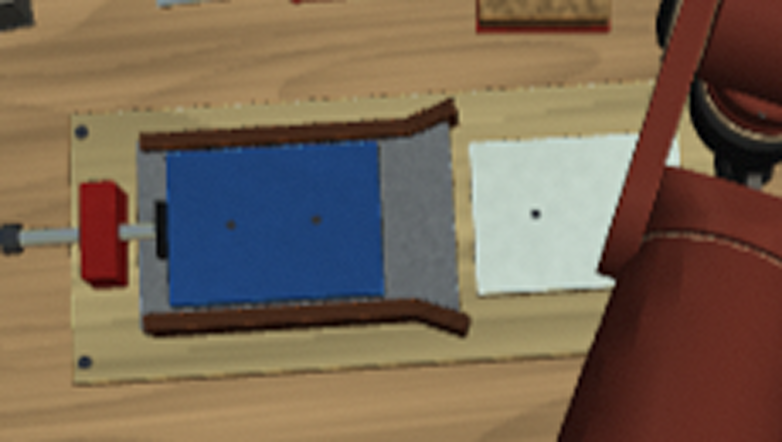

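The blue front lies flat against the pad (crop x≈167), centred between the rails. The white front is in place and the arm is clear.

```bash
python3 -c "
from plant import manip
print(manip.job_done())"
```

```text
the job is handed in; nothing more can be done
None
```

The blue front now lies flat on the bed, centred between the rails and against the stop pad; I pressed it there at about 7–8 N, the white front stayed put, and the job was handed in at about 19 s (the hand-in returned no verdict).

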